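Swing out the drying hook and hang the splash ring over the bowl

TASK

Hang the rinsed orange splash ring up to drip dry: first swing the drying stand's J-hook arm out so that it points over the middle of the white rinse bowl, then lift the ring by its rim out of the wire rack, where it leans beside a bucket lid, and hook its rim over the J-hook so that it hangs free above the middle of the bowl. Leave the bowl, the bucket lid and the spray bottle where they are.

Things in the scene. Friction and masses are not known exactly. Their poses are not given: they have to be found in the camera images.
- drying_stand: swivel drying stand, fixed: grey base plate 110 x 96 x 18 mm reaching 19 mm in front (-x of its own frame) and 91 mm behind the mast, steel mast 16 mm thick and 283 mm high, and the hook arm on it. Origin on the table under the mast axis, z up, x to the stand's back
- hook_arm (a joint): angle of the hook arm about the mast (upright hinge), rad. At 0 the arm points along the stand's own -x; positive turns it counter-clockwise seen from above. Range -1.2 to 2.2; it starts folded away to the right at 1.1 to 1.6. Stiff by friction: takes about 1.5 N at the knob to turn and stays where it is left
- hook_knob (a point): centre of the red ball, 18 mm across, on the J's upturned end, 150 mm from the mast axis, 289 mm above the table. The arm is a level round steel wire 10 mm thick, its top 260 mm above the table; 150 mm from the mast axis it turns straight up to the ball, whose top is 38 mm above the top of the level wire. The aluminium clamp at the mast reaches 30 mm along the arm
- hook_saddle (a point): point on top of the level arm wire, 105 mm from the mast axis (45 mm inside the upturned end), 260 mm above the table. Its frame turns with the arm: x points along the arm from the tip to the mast, z up
- splash_ring: orange plastic hoop, loose: outer diameter 192 mm, hole 160 mm (rim 16 mm wide), 13 mm thick between flat faces, about 0.17 kg (varies). Origin on its rear face, 3 mm below the ring's centre; own x = its axis, rear to front; z = up in its plane, y = level in its plane. It leans in the rack 30 deg from upright, its top towards the rack's -x (robot side)
- ring_center (a point): centre of the splash ring's hole, half-way through its thickness; same axes as splash_ring
- drain_rack: white wire drain rack, fixed, 124 x 174 mm, with two leaning stalls one behind the other, 76 mm apart along its own x; its wires reach 117 mm above the table, the rims above that are free; a low bar keeps each foot from sliding to +x. Origin on the table under the foot of the first stall's back loop; own -x is the way things lean, z up. The ring is in one stall, the lid in the other; which is which varies
- lid_center (a point): centre of the loose white plastic bucket lid, a solid disc 192 mm in diameter and 13 mm thick, leaning in the other stall of the rack parallel to the ring, 66 mm from it square to their faces, its top 178 mm above the table; own z = the disc's axis. To be left alone
- bowl_center (a point): centre of the loose white rinse bowl, 139 mm across the rim and 43 mm high, half-way up (21 mm above the table). It stands in front of the drying stand, 95 to 126 mm from the mast axis. To be left alone
- bottle_center (a point): middle of the loose spray bottle, 54 x 118 mm in plan (118 mm along its own y) and 259 mm high; the point is half-way up. It stands between the rack and the bowl; to be left alone and upright

How it is judged:
On the way, in this order (a step that is already met when the one before it is completed fails the run):
1. the hook arm has been swung out over the bowl: its line passes within 30 mm of the middle of the bowl (y of bowl_center in the frame of hook_saddle between -0.03 and 0.03 m), for 0.2 s.
2. the ring has been lifted out of the rack by the gripper, its centre at least 150 mm above the table (height (world z) of ring_center above 0.15 m and contact force between splash_ring and the fingers above 0.5 N), for 0.2 s.
At the end, for the whole second after the job is handed in: The ring hangs by its rim on the level wire of the J-hook, between the clamp and the upturned end (its centre 70 to 90 mm below the top of the wire and within 25 mm to either side of it), its centre is within 40 mm of the middle of the bowl seen from above, it is released and at rest (z of ring_center in the frame of hook_saddle between -0.09 and -0.07 m and y of ring_center in the frame of hook_saddle between -0.025 and 0.025 m and x of ring_center in the frame of hook_saddle between -0.04 and 0.06 m and contact force between splash_ring and drying_stand above 0.3 N and contact force between splash_ring and the fingers below 0.1 N and horizontal distance between ring_center and bowl_center below 0.04 m and linear speed of splash_ring below 0.05 m/s and angular speed of splash_ring below 0.4 rad/s); the robot touches nothing.
It fails at once if the rinse bowl is moved by more than 20 mm (distance of bowl_center from where it was at the start of the episode above 0.02 m).
It fails at once if the bucket lid is moved by more than 25 mm (distance of lid_center from where it was at the start of the episode above 0.025 m).
It fails at once if the spray bottle is moved by more than 25 mm or tipped (distance of bottle_center from where it was at the start of the episode above 0.025 m or angle between bottle_center's own z axis and vertical above 0.3 rad).
It also fails if it takes over 61 s, if anything falls off the work surface, if the arm or the gripper's body presses on something with over 40 N, if the wrist force passes 120 N, or if a joint passes its speed limit or range.

ROBOT

A 6-joint arm with a two-finger parallel gripper is mounted at the origin on a cart in front of the work surface, level with it; the furniture and walls round the work are solid. World frame = base frame: x ahead of the robot, y to its left, z up, the work surface at z = 0. Lengths are in m, angles in rad, forces in N, time in s.
With the tool pointing down it reaches from about 0.375 to 0.975 m from the base axis. Payload 3.8 kg.
Tool frame: the origin (TCP) lies midway between the tips of the shut fingers; the grasp point (between the pads) lies 19 mm behind it; z points along the fingers, y is the direction in which the jaws open and shut (so a half turn about z gives the same grasp; the last joint's range is limited). The gripper opens to 85 mm and grips with 20 to 120 N. Pads are 22 mm wide; open, the fingers measure 114 mm over their backs; the gripper's body (76 mm by 85 mm) begins 54 mm behind the grasp point. The pads swing forward as they close: fully open they stand 13 mm farther back than shut.
Start: joints at [1.102, 0.264, 1.604, -0, 1.274, -0.037], TCP at [0.282, 0.613, 0.231] pointing down, gripper open.
Joint ranges: [-2.63, 2.63], [-0.94, 2.18], [0.31, 2.57], [-1.31, 4.45], [0, 2.66], [-2.55, 2.55]. Speed limits (rad/s): [2.57, 2.57, 3.14, 3.14, 3.14, 3.14].

INTERFACE

Orientations are given as a unit quaternion [w, x, y, z].
In Python, from cell import status, viewer, job gives the robot as it stands. The module is installed in compiled form; this text tells all that it offers.
- The arm moves only by the tool carry_out, never from a script. Its arguments are lists of equal length, an entry for each row: "angular": the turn, a rotation vector about the tool's x, y, z in rad, a list of three; "translation": the shift along the tool's x, y, z in mm, a list of three; "grip": the closure, from 0 (fully open) to 1 (shut). In form: {"angular": [[ax, ay, az], ...], "translation": [[tx, ty, tz], ...], "grip": [grip, ...]}. A call has exactly 10 rows; each row is the pose to reach, as a shift and turn from the pose commanded when the call began, along the tool's axes at that moment; what a row does not reach only later rows make up. A row lasts 1/8 s, in which the tool goes at most 62.5 mm and 10.7 degrees, less where a joint would pass 70% of its speed; a pose out of reach is approached as far as the arm can. A call with a gripper value outside its range is refused whole. The fingers move at their own pace and stop on an object; the grip force is fixed at half the most. Time passes only in rows, so rows that repeat a pose let the fingers close, or fill a call up. It gives the time, the measured TCP pose, the force and the opening at its end, in the units of the state.
- status.get_state(): the state, without advancing time (a new reading comes with each control period).
- viewer.camera(name): name is "side" or "top" or "wrist"; returns a dict with "pixels" (384x512x3 uint8, red, green, blue), "intrinsics" (3x3 intrinsics, pixels), "k1" (the pictures are not rectified: a ray, as slopes to the right and down, at radius r is drawn at 1 + k1 r^2 times it, then the intrinsics apply), "R" (3x3) and "t" (3): a world point X has camera coordinates R X + t. Camera axes: x right, y down, z forward; pixel columns grow to the right and rows downward; lengths in m; the calibration is good to about 2 mm. A picture is of the moment at which its call begins. There is no depth.
- job.close_job(): hands the job in, once; it reports no verdict.
The state is a dict: "t": time; "joint_pos": joint angles; "qd": joint speeds; "joint_torque": joint torques, N m; "position": TCP position; "ee_rot": TCP orientation; "force": force on the tool from outside, world axes, zero at the start; "ft_torque": the same for the moment, N m; "opening": finger opening in m.
Only numpy, scipy, OpenCV 4.12 (cv2) and the standard library are available. Lean on these libraries where they do the work, as an engineer would, in place of code of your own. Each camera call takes 0.05 s, during which the arm holds its last target.

## Working session

There is one attempt and no reset: what is moved stays moved. The work goes in short steps, Python scripts to look and compute and a tool call to move; the robot and the scene stay as the last step left them, time stands still between calls to the robot, and variables do not carry over. Pictures are saved under pics/ and viewed, and the job is handed in when it is done.

Besides the shell and the picture viewer there is one more tool, called after "Call:" as name(argument=value, ...) on one line, values as JSON. carry_out: Moves the arm, as the interface text tells. Its arguments: {"type":"object","properties":{"angular":{"type":"array"},"translation":{"type":"array"},"grip":{"type":"array"}},"required":["angular","translation","grip"]}

```bash
mkdir -p pics
cat > h.py <<'E'
import numpy as np, cv2
from cell import status, viewer, job
from scipy.spatial.transform import Rotation as Ro
def grab(name,tag):
    c=viewer.camera(name); cv2.imwrite(f'pics/{tag}.png',cv2.cvtColor(c['pixels'],cv2.COLOR_RGB2BGR))
    np.savez(f'pics/{tag}.npz',**{k:np.array(v) for k,v in c.items()}); return c
def load(tag): return dict(np.load(f'pics/{tag}.npz'))
def ray(c,u,v):
    K=c['intrinsics'];d=np.array([(u-K[0,2])/K[0,0],(v-K[1,2])/K[1,1]]);s=d.copy()
    for _ in range(30): s=d/(1+float(c['k1'])*(s@s))
    R=c['R'];o=-R.T@c['t'];w=R.T@np.array([s[0],s[1],1]);return o,w/np.linalg.norm(w)
def atz(c,u,v,z):
    o,w=ray(c,u,v);return o+w*(z-o[2])/w[2]
def tri(*obs):
    A=np.zeros((3,3));b=np.zeros(3)
    for c,u,v in obs:
        o,w=ray(c,u,v);P=np.eye(3)-np.outer(w,w);A+=P;b+=P@o
    X=np.linalg.solve(A,b)
    return X,[np.linalg.norm((np.eye(3)-np.outer(w,w))@(X-o)) for o,w in [ray(*q) for q in obs]]
def proj(c,X):
    p=c['R']@np.asarray(X,float)+c['t'];s=p[:2]/p[2];s=s*(1+float(c['k1'])*(s@s));K=c['intrinsics']
    return np.array([K[0,0]*s[0]+K[0,2],K[1,1]*s[1]+K[1,2]])
def crop(tag,x0,y0,x1,y1,f,out):
    im=cv2.imread(f'pics/{tag}.png')[y0:y1,x0:x1];cv2.imwrite(f'pics/{out}.png',cv2.resize(im,None,fx=f,fy=f,interpolation=cv2.INTER_CUBIC))
E
python3 - <<'E'
from h import *
for n in ['side','top','wrist']:
    c=grab(n,n+'0'); print(n,-c['R'].T@c['t'],c['R'][2],c['intrinsics'][0,0],c['k1'])
print(status.get_state())
E
```

```text
side [0.60473017 0.59938875 1.32257178] [-0.06276619 -0.47314853 -0.87874392] 492.8505716702753 -0.1523268521418725
top [ 0.34933385 -0.01521623  1.03548895] [ 0.22852299 -0.00628208 -0.97351825] 356.5824731505082 0.02090065326290414
wrist [0.20828723 0.64677712 0.37214654] [ 0.28516164 -0.13463468 -0.94897647] 328.06756924573324 -0.04918191770760855
{'t': 0.15, 'joint_pos': array([ 1.10211616e+00,  2.64580643e-01,  1.60507387e+00, -3.48027840e-06,
        1.27371228e+00, -3.69020985e-02]), 'qd': array([ 0.00028032, -0.00241351, -0.00508215,  0.0003787 , -0.00058965,
       -0.00133588]), 'joint_torque': array([ 2.39096571e-04, -5.15909815e+01, -3.67955875e+01,  1.46124904e-05,
        8.07828183e-03, -2.12740878e-05]), 'position': array([0.2822216 , 0.61253382, 0.23024034]), 'ee_rot': array([-2.20252364e-04,  2.14215325e-01,  9.76786060e-01, -8.59294150e-04]), 'force': array([0.34770588, 0.43243884, 0.88336905]), 'ft_torque': array([-0.01388438,  0.05959001, -0.04293374]), 'opening': 0.08519592660474819}
```

View pics/side0.png

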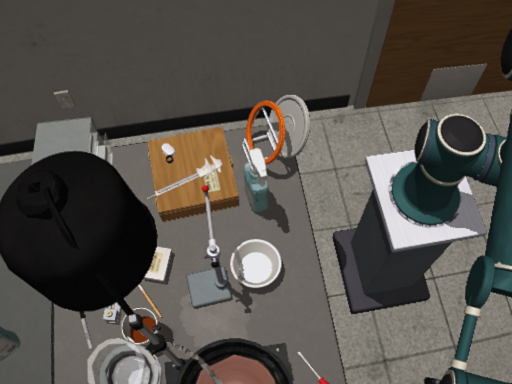

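View pics/top0.png

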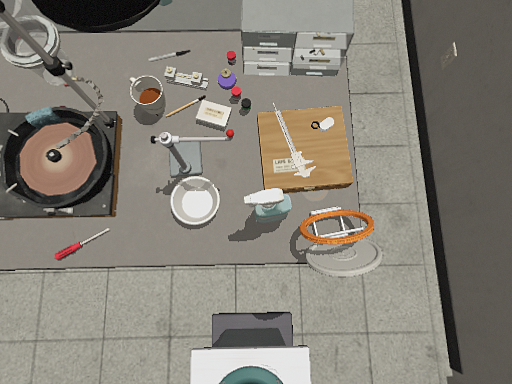

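View pics/wrist0.png

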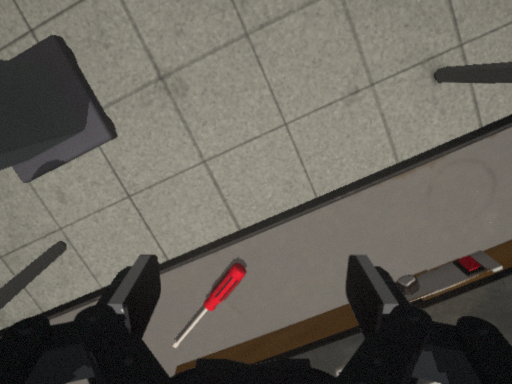

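Run:
```python
from h import *
crop('side0',180,80,330,310,3.4,'s_c'); crop('top0',140,110,400,290,3,'t_c')
crop('side0',230,80,330,220,5,'s_r')
```

```text
(no output)
```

View pics/s_c.png

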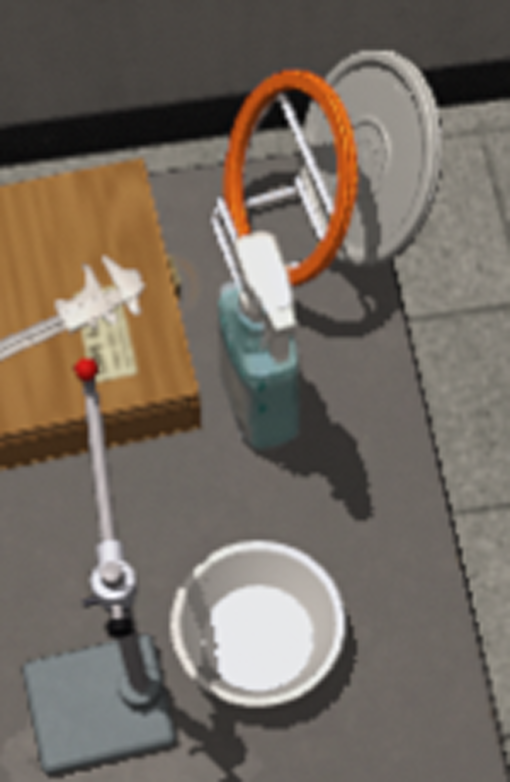

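View pics/t_c.png

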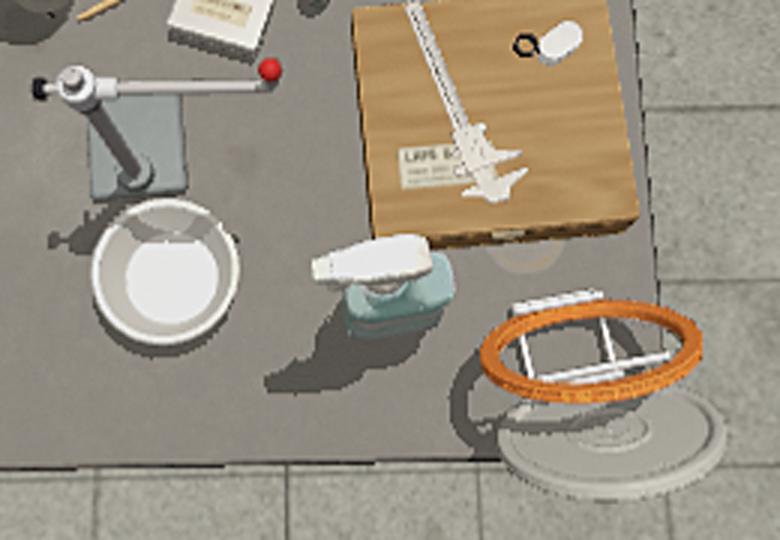

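View pics/s_r.png

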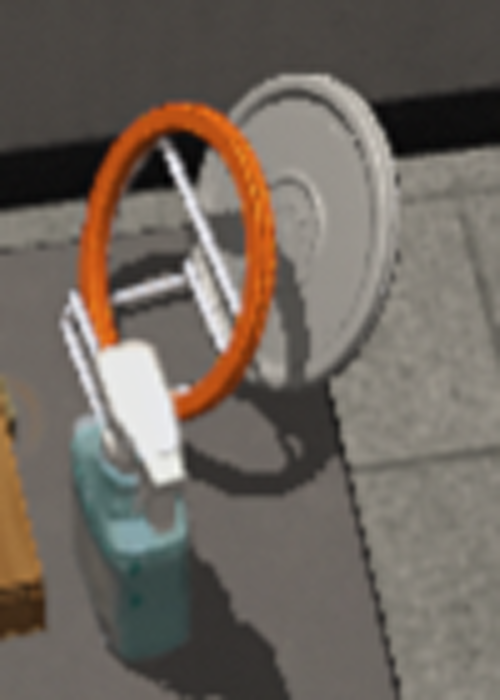

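Run:
```python
from h import *
from scipy.optimize import least_squares
s,t=load('side0'),load('top0')
print('knob',tri((s,205,188.2),(t,230,133)))
print('clamp',tri((s,213.2,248.5),(t,165,136)))
print('bowl',atz(s,255.7,263.2,.043),atz(t,195.3,200.8,.043))
print('mastbase top',atz(t,184.7,167.3,.018))
def mask(c,lo):
    h=cv2.cvtColor(c['pixels'],cv2.COLOR_RGB2HSV)
    m=((h[...,0]>4)&(h[...,0]<14)&(h[...,1]>200)&(h[...,2]>120)).astype(np.uint8)
    m[:, :lo]=0
    return m
obs=[]
for n,c,lo in(('s',s,235),('t',t,290)):
    m=mask(c,lo); k=cv2.connectedComponentsWithStats(m); i=1+np.argmax(k[2][1:,4]);m=(k[1]==i).astype(np.uint8)
    print(n,k[2][i]); p=np.vstack(cv2.findContours(m,cv2.RETR_EXTERNAL,cv2.CHAIN_APPROX_NONE)[0])
    h=cv2.convexHull(p)[:,0].astype(float)
    if n=='s': h=h[h[:,1]<145]
    obs.append((c,h))
th=np.linspace(0,2*np.pi,120)
def axes(y,lean):
    u=np.array([np.cos(y),np.sin(y),0]);z=np.array([0,0,1.])
    # own x rear->front ; tilts: top toward -u
    up=np.cos(lean)*z-np.sin(lean)*u; l=np.array([-np.sin(y),np.cos(y),0]); return u,up,l,np.cross(l,up)
def res(p):
    u,up,l,n=axes(p[3],p[4]);r=[]
    P=[p[:3]+d*n+.096*(np.cos(a)*up+np.sin(a)*l) for d in(-.0065,.0065) for a in th]
    for c,h in obs:
        q=cv2.convexHull(np.array([proj(c,x) for x in P],np.float32))
        r+=[cv2.pointPolygonTest(q,(float(a),float(b)),True)-.5 for a,b in h]
    return np.array(r+[(p[4]-np.pi/6)*10])
X=atz(t,336,227,.1)
f=least_squares(res,[*X,0,.52],diff_step=1e-4)
print('ring',f.x,np.abs(f.fun).mean(),np.abs(f.fun).max())
u,up,l,n=axes(f.x[3],f.x[4]);print('n',n,'up',up,'l',l,'top of ring',f.x[:3]+.096*up)
for tag,c in(('side0',s),('top0',t)):
    im=cv2.imread(f'pics/{tag}.png');im=cv2.resize(im,None,fx=4,fy=4)
    for R in(.08,.096):
      for d in(-.0065,.0065):
       for cc,col in((f.x[:3],(255,0,0)),(f.x[:3]-.066*n,(0,255,0))):
        q=np.array([proj(c,cc+d*n+R*(np.cos(a)*up+np.sin(a)*l)) for a in th])
        cv2.polylines(im,[(4*q+2).astype(int)],True,col,1)
    o=im[320:860,900:1350] if tag=='side0' else im[760:1160,1100:1600]
    cv2.imwrite(f'pics/fit_{tag}.png',o)
# bottle
print('bottle head side/top',tri((s,180+265/3.4,80+265/3.4),(t,140+375/3,110+262/3)))
```

```text
knob (array([0.65165334, 0.03177261, 0.28815722]), [np.float64(0.0003101725385488223), np.float64(0.0003101725385487211)])
clamp (array([0.65193291, 0.18066186, 0.2731662 ]), [np.float64(0.0010553269433858726), np.float64(0.0010553269433859148)])
bowl [0.55142846 0.15063764 0.043     ] [0.5477392  0.14660934 0.043     ]
mastbase top [0.65468184 0.18384184 0.018     ]
s [246 101  39  62 523]
t [361 213  12   9  14]
ring [ 0.46581785 -0.22733585  0.10518742  0.14639815  0.49125219] 0.27894171554152025 0.8531803545700454
n [0.87231078 0.12862492 0.47173036] up [-0.46668422 -0.06881403  0.88174286] l [-0.14587577  0.98930292  0.        ] top of ring [ 0.42101617 -0.233942    0.18983473]
bottle head side/top (array([ 0.50999517, -0.04402976,  0.26527282]), [np.float64(0.0022019509543556295), np.float64(0.002201950954355505)])
```

```bash
cat > ringfit.py <<'E'
from h import *
from scipy.optimize import least_squares
s,t=load('side0'),load('top0')
obs=[]
for n,c,lo in(('s',s,235),('t',t,290)):
    h=cv2.cvtColor(c['pixels'],cv2.COLOR_RGB2HSV)
    m=((h[...,0]>4)&(h[...,0]<14)&(h[...,1]>185)&(h[...,2]>100)).astype(np.uint8); m[:,:lo]=0
    if n=='t': m[:205]=0
    m[260:]=0
    p=np.argwhere(m)[:,::-1].astype(np.int32)
    h=cv2.convexHull(p.reshape(-1,1,2))[:,0].astype(float)
    print(n,p.min(0),p.max(0),len(p))
    if n=='s': h=h[h[:,1]<145]
    obs.append((c,h))
th=np.linspace(0,2*np.pi,120)
def axes(y,lean):
    u=np.array([np.cos(y),np.sin(y),0]);z=np.array([0,0,1.])
    up=np.cos(lean)*z-np.sin(lean)*u; l=np.array([-np.sin(y),np.cos(y),0]); return u,up,l,np.cross(l,up)
def res(p):
    u,up,l,n=axes(p[3],p[4]);r=[]
    P=[p[:3]+d*n+.096*(np.cos(a)*up+np.sin(a)*l) for d in(-.0065,.0065) for a in th]
    for c,h in obs:
        q=cv2.convexHull(np.array([proj(c,x) for x in P],np.float32))
        r+=[cv2.pointPolygonTest(q,(float(a),float(b)),True)-.5 for a,b in h]
    return np.array(r+[(p[4]-np.pi/6)*20])
f=least_squares(res,[.466,-.227,.1,.1,.52],diff_step=1e-4)
print('ring',f.x,np.abs(f.fun).mean(),np.abs(f.fun).max())
u,up,l,n=axes(f.x[3],f.x[4]);print('n',n,'up',up,'l',l,'top of ring',f.x[:3]+.096*up)
for tag,c in(('side0',s),('top0',t)):
    im=cv2.imread(f'pics/{tag}.png');im=cv2.resize(im,None,fx=4,fy=4)
    for R in(.08,.096):
      for d in(-.0065,.0065):
       for cc,col in((f.x[:3],(255,0,0)),(f.x[:3]-.066*n,(0,255,0))):
        q=np.array([proj(c,cc+d*n+R*(np.cos(a)*up+np.sin(a)*l)) for a in th])
        cv2.polylines(im,[(4*q+2).astype(int)],True,col,1)
    o=im[320:860,900:1350] if tag=='side0' else im[760:1160,1100:1600]
    cv2.imwrite(f'pics/fit_{tag}.png',o)
E
python3 ringfit.py; python3 -c "
import cv2,numpy as np
a=cv2.imread('pics/fit_side0.png');b=cv2.imread('pics/fit_top0.png')
a=cv2.resize(a,(333,400));cv2.imwrite('pics/fit.png',np.hstack([a,b[:,:460]]))"
```

```text
s [246 101] [284 163] 590
t [300 210] [373 243] 517
ring [ 0.46408389 -0.23397744  0.09550621  0.16622413  0.49394332] 0.31769615427941994 1.096643351002706
n [0.86833426 0.14568234 0.47410154] up [-0.46756678 -0.0784447   0.88047018] l [-0.16545971  0.98621655  0.        ] top of ring [ 0.41919748 -0.24150814  0.18003134]
```

View pics/fit.png

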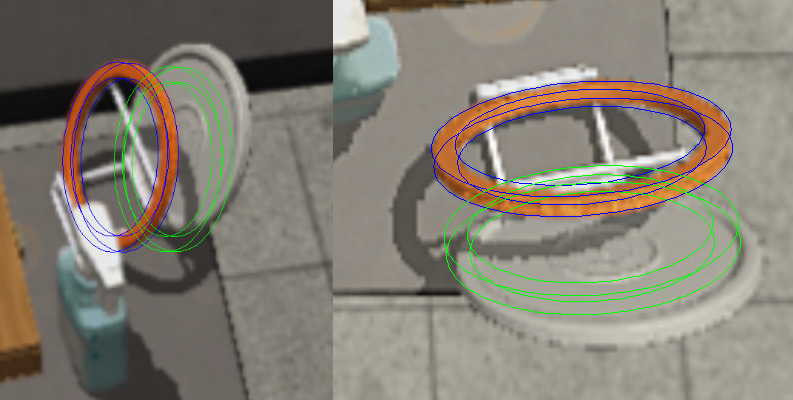

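Run:
```python
from h import *
s,t=load('side0'),load('top0')
print(tri((s,141,325),(t,62,63)))
print(tri((s,124,303),(t,62,63)))
crop('top0',0,0,200,220,3.0,'tl'); crop('side0',60,240,320,384,3,'sl')
```

```text
(array([0.79083173, 0.36585512, 0.37500084]), [np.float64(0.015063092904323843), np.float64(0.01506309290432407)])
(array([0.7907321 , 0.33984386, 0.41384121]), [np.float64(0.03781211258206317), np.float64(0.03781211258206359)])
```

View pics/tl.png

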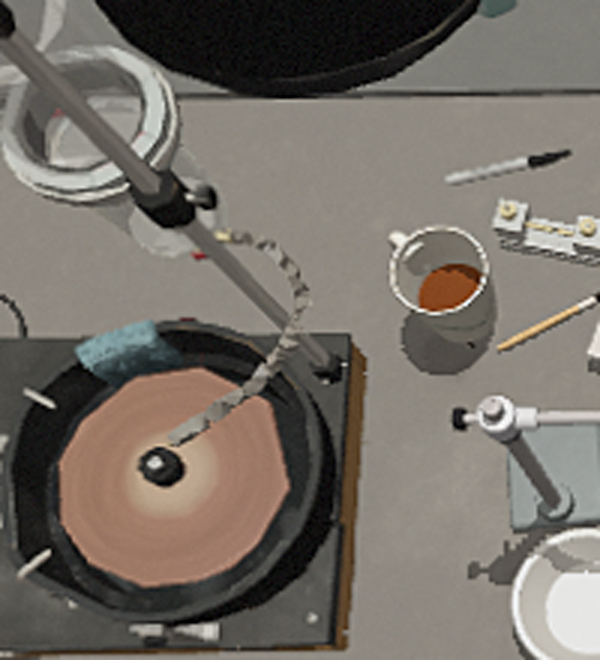

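View pics/sl.png

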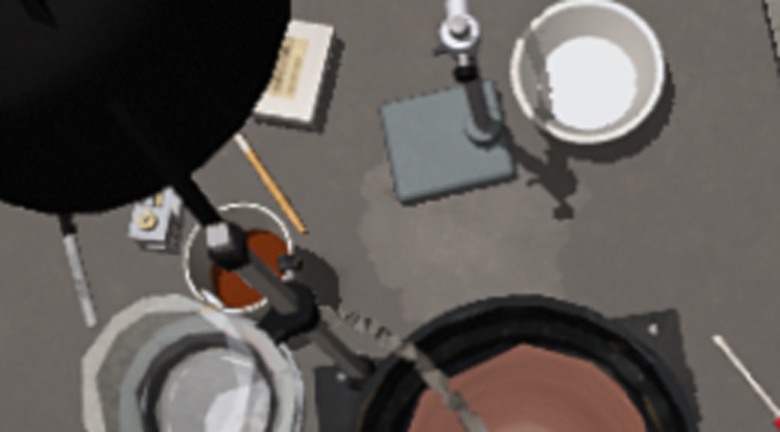

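```bash
cat >> h.py <<'E'
def cur():
    st=status.get_state();q=st['ee_rot'];return st,np.array(st['position']),Ro.from_quat([q[1],q[2],q[3],q[0]])
def Rof(yaz,lean=0,lu=None):
    # tool down, jaw y at azimuth yaz(deg)
    a=np.radians(yaz);y=np.array([np.cos(a),np.sin(a),0]);z=np.array([0,0,-1.])
    if lu is not None: # jaw along n, z=-up given (n,up)
        y,z=lu[0],-lu[1]
    return Ro.from_matrix(np.column_stack([np.cross(y,z),y,z]))
def plan(pts,base=None):
    """pts list of (pos, Rot): print translation and angular in current tool frame"""
    st,p,R=cur() if base is None else (None,*base)
    T=[];A=[]
    for q,Q in pts:
        T.append(np.round(R.inv().apply(np.asarray(q)-p)*1000,0).tolist());A.append(np.round((R.inv()*Q).as_rotvec(),3).tolist())
    print('angular',A);print('translation',T)
E
python3 - <<'E'
from h import *
st,p,R=cur();print(p,R.as_matrix().round(2).tolist())
plan([([.36,.50,.31],Rof(50)),([.48,.30,.38],Rof(35)),([.60,.10,.38],Rof(10)),([.652,.032,.37],Rof(0)),([.652,.032,.27],Rof(0))])
E
```

```text
[0.2822216  0.61253382 0.23024034] [[-0.91, 0.42, -0.0], [0.42, 0.91, -0.0], [0.0, -0.0, -1.0]]
angular [[-0.002, 0.0, 0.266], [-0.002, 0.0, 0.528], [-0.002, 0.001, 0.964], [-0.002, 0.001, 1.139], [-0.002, 0.001, 1.139]]
translation [[-118.0, -70.0, -80.0], [-310.0, -201.0, -149.0], [-503.0, -333.0, -149.0], [-579.0, -373.0, -139.0], [-579.0, -373.0, -39.0]]
```

Call:
carry_out(angular=[[0,0,0.1],[0,0,0.2],[0,0,0.3],[0,0,0.4],[0,0,0.5],[0,0,0.6],[0,0,0.7],[0,0,0.8],[0,0,0.9],[0,0,0.97]], translation=[[-35,-25,-35],[-80,-50,-70],[-125,-80,-100],[-175,-110,-130],[-225,-145,-150],[-275,-180,-150],[-325,-215,-150],[-375,-245,-150],[-425,-280,-150],[-475,-310,-150]], grip=[0.6,0.6,0.6,0.6,0.6,0.6,0.6,0.6,0.6,0.6])

```text
t: 1.4
position: [0.5847, 0.1307, 0.3811]
ee_rot: [-0.0, 0.646, 0.763, 0.0]
force: [0.3, 1.0, -0.3]
opening: 0.0341
```

Run:
```python
from h import *
st,p,R=cur();print(p,st['opening'],st['t'])
plan([([.652,.032,.37],Rof(0)),([.652,.032,.272],Rof(0))])
```

```text
[0.58471816 0.13074329 0.38113644] 0.0341049327534109 1.4
angular [[-0.0, -0.0, 0.166], [-0.0, -0.0, 0.166]]
translation [[-109.0, 50.0, 11.0], [-109.0, 50.0, 109.0]]
```

Call:
carry_out(angular=[[0,0,0.08],[0,0,0.166],[0,0,0.166],[0,0,0.166],[0,0,0.166],[0,0,0.166],[0,0,0.166],[0,0,0.166],[0,0,0.166],[0,0,0.166]], translation=[[-40,20,0],[-80,37,0],[-109,50,11],[-109,50,11],[-109,50,40],[-109,50,65],[-109,50,65],[-109,50,65],[-109,50,65],[-109,50,65]], grip=[0.6,0.6,0.6,0.6,0.6,0.6,0.6,0.6,0.6,0.6])

```text
t: 2.65
position: [0.6523, 0.0338, 0.3177]
ee_rot: [0.001, 0.706, 0.708, 0.001]
force: [-0.2, -0.6, -0.1]
opening: 0.0346
```

Run:
```python
from h import *
st,p,R=cur();print(p)
for n in['wrist','top']: grab(n,n+'1')
a=cv2.imread('pics/wrist1.png');b=cv2.imread('pics/top1.png')[90:290,120:400]
cv2.imwrite('pics/v1.png',np.hstack([cv2.resize(a,(400,300)),cv2.resize(b,(400,300))]))
w=load('wrist1')
print(proj(w,[.652,.032,.289]),proj(w,p))
```

```text
[0.65226549 0.03378853 0.3177298 ]
[252.88585154 235.48704724] [253.53756815 257.98932552]
```

View pics/v1.png

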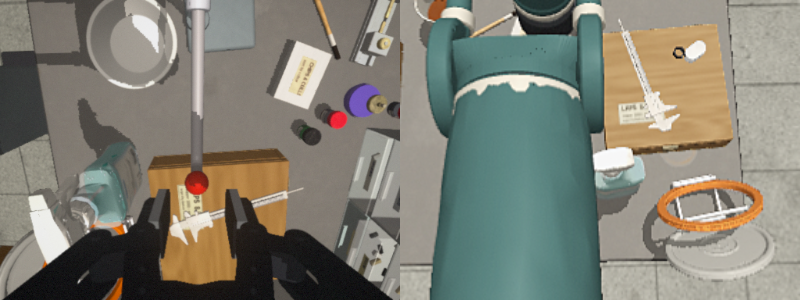

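Run:
```python
from h import *
m=np.array([.6525,.1815]);pts=[([.652,.032,.271],Rof(0))]*2
for th in(-96,-102,-109,-116,-123,-130,-137,-144):
    a=np.radians(th);pts.append(([*(m+.149*np.array([np.cos(a),np.sin(a)])),.271],Rof(th+90)))
plan(pts)
```

```text
angular [[0.001, -0.0, 0.003], [0.001, -0.0, 0.003], [0.001, -0.0, 0.108], [0.001, -0.0, 0.212], [0.001, -0.0, 0.335], [0.001, -0.0, 0.457], [0.001, -0.0, 0.579], [0.001, -0.0, 0.701], [0.001, -0.0, 0.823], [0.001, -0.001, 0.945]]
translation [[-2.0, -0.0, 46.0], [-2.0, -0.0, 46.0], [-0.0, -15.0, 46.0], [2.0, -31.0, 46.0], [7.0, -48.0, 46.0], [14.0, -65.0, 46.0], [23.0, -81.0, 46.0], [34.0, -95.0, 46.0], [47.0, -108.0, 46.0], [61.0, -120.0, 46.0]]
```

Call:
carry_out(angular=[[0,0,0],[0,0,0],[0,0,0.108],[0,0,0.212],[0,0,0.335],[0,0,0.457],[0,0,0.579],[0,0,0.701],[0,0,0.823],[0,0,0.945]], translation=[[-2,0,35],[-2,0,46],[0,-15,46],[2,-31,46],[7,-48,46],[14,-65,46],[23,-81,46],[34,-95,46],[47,-108,46],[61,-120,46]], grip=[0.6,0.65,0.7,0.7,0.7,0.7,0.7,0.7,0.7,0.7])

```text
t: 4.0
position: [0.5315, 0.094, 0.2709]
ee_rot: [0.001, 0.952, 0.307, 0.0]
force: [1.8, 0.0, 0.5]
opening: 0.0256
```

Run:
```python
from h import *
m=np.array([.6525,.1815]);pts=[]
for th in(-150,-156,-163,):
    a=np.radians(th);pts.append(([*(m+.149*np.array([np.cos(a),np.sin(a)])),.271],Rof(th+90)))
pts.append((pts[-1][0][:2]+[.36],pts[-1][1]))
st,p,R=cur();print(p,st['force'],st['opening']);plan(pts)
grab('wrist','wrist2')
```

```text
[0.53150689 0.09397036 0.27090094] [1.76068151 0.04693877 0.53574626] 0.02561718956151899
angular [[0.001, -0.0, 0.101], [0.001, -0.0, 0.205], [0.001, -0.0, 0.328], [0.001, -0.0, 0.328]]
translation [[1.0, -15.0, -0.0], [3.0, -31.0, -0.0], [8.0, -48.0, -0.0], [8.0, -48.0, -89.0]]
```

View pics/wrist2.png

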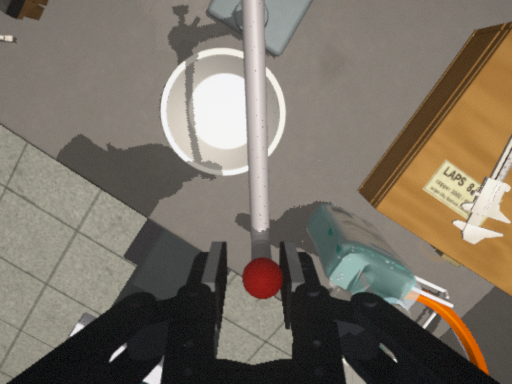

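Call:
carry_out(angular=[[0,0,0.1],[0,0,0.205],[0,0,0.33],[0,0,0.35],[0,0,0.35],[0,0,0.35],[0,0,0.35],[0,0,0.35],[0,0,0.35],[0,0,0.35]], translation=[[1,-15,0],[3,-31,0],[8,-48,0],[9,-52,0],[9,-52,0],[9,-52,0],[9,-52,-30],[9,-52,-70],[9,-52,-120],[9,-52,-160]], grip=[0.7,0.7,0.7,0.7,0.7,0.7,0.65,0.6,0.6,0.6])

```text
t: 5.3
position: [0.5087, 0.1413, 0.4325]
ee_rot: [-0.0, 0.99, 0.139, 0.001]
force: [0.2, 0.1, 0.5]
opening: 0.034
```

Run:
```python
from h import *
st,p,R=cur();print(p,st['force'],st['t'])
grab('wrist','wrist3');grab('side','side3')
crop('side3',160,160,320,320,3.6,'s3')
```

```text
[0.50869924 0.14130591 0.43245262] [0.15073672 0.14496987 0.5247957 ] 5.3
```

View pics/wrist3.png

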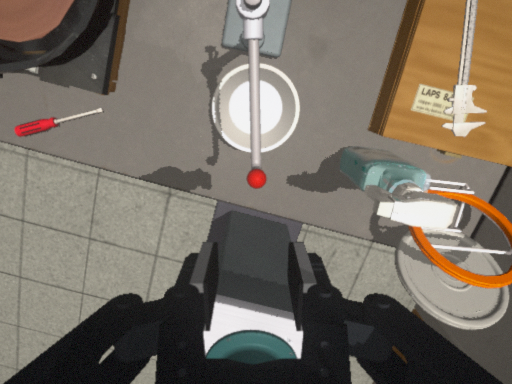

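View pics/s3.png

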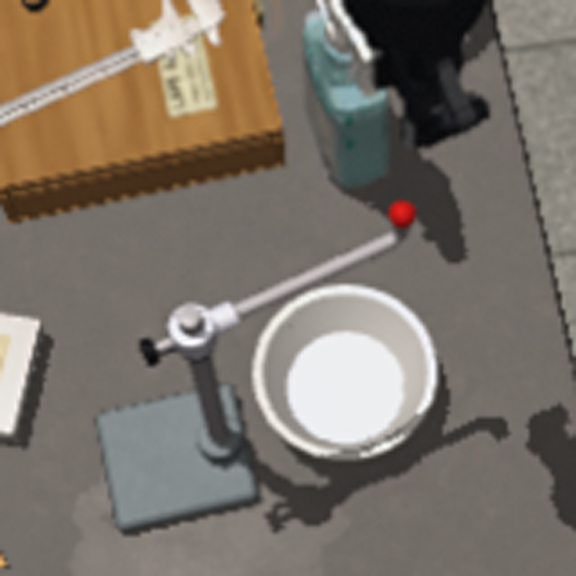

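Run:
```python
from h import *
s,w=load('side3'),load('wrist3')
k,e=tri((s,271.7,219.2),(w,257,178));print('knob',k,e)
print('knob at z w',atz(w,257,178,.289),atz(s,271.7,219.2,.289))
b=[atz(w,255,108.5,.043),atz(s,256,263.6,.043)];print(b)
m=np.array([.6525,.1815]);d=k[:2]-m;print('r',np.linalg.norm(d),'az',np.degrees(np.arctan2(d[1],d[0])))
d/=np.linalg.norm(d)
for x in b: r=x[:2]-m;print('along',r@d,'perp',d[0]*r[1]-d[1]*r[0])
```

```text
knob [0.5088939  0.13737148 0.28838135] [np.float64(0.00020122548960728944), np.float64(0.00020122548960726144)]
knob at z w [0.50924879 0.13751952 0.289     ] [0.50877288 0.13753721 0.289     ]
[array([0.55155782, 0.14985811, 0.043     ]), array([0.55079944, 0.15190668, 0.043     ])]
r 0.15023328362781596 az -162.9184036179696
along 0.1057836396293409 perp 0.0005959991417775895
along 0.10590682566935283 perp -0.001584961074196714
```

```bash
sed -i 's/\*20\])/*2000])/' ringfit.py; python3 ringfit.py
cat > g.py <<'E'
from ringfit import *
E
python3 - <<'E'
from g import *
C=f.x[:3]; w=load('wrist3')
im=cv2.imread('pics/wrist3.png');im=cv2.resize(im,None,fx=3,fy=3)
for R in(.08,.096):
  for cc,col in((C,(255,0,0)),(C-.066*n+.038*up,(0,255,0))):
    q=np.array([proj(w,cc+.0065*n+R*(np.cos(a)*up+np.sin(a)*l)) for a in th]);cv2.polylines(im,[(3*q+1).astype(int)],True,col,1)
cv2.imwrite('pics/w3.png',im[500:1000,1000:1536])
g=C+.070*up-.052*l; Rg=Rof(0,lu=(n,up)); print('grasp',g,'tcp',g-.019*up, 'pre',g-.019*up+.1*up)
np.savez('ring.npz',C=C,n=n,up=up,l=l)
m=g-.019*up
plan([([.42,-.05,.44],Rof(5)),(m+.19*up,Rg),(m+.11*up,Rg),(m,Rg)])
E
```

```text
s [246 101] [284 163] 590
t [300 210] [373 243] 517
ring [ 0.4644247  -0.23553305  0.09141897  0.15726168  0.52350527] 0.5224512497978725 1.8363507289510475
n [0.85538469 0.13563926 0.49991902] up [-0.49374995 -0.07829445  0.86607215] l [-0.15661427  0.98765985  0.        ] top of ring [ 0.4170247  -0.24304931  0.1745619 ]
s [246 101] [284 163] 590
t [300 210] [373 243] 517
ring [ 0.4644247  -0.23553305  0.09141897  0.15726168  0.52350527] 0.5224512497978725 1.8363507289510475
n [0.85538469 0.13563926 0.49991902] up [-0.49374995 -0.07829445  0.86607215] l [-0.15661427  0.98765985  0.        ] top of ring [ 0.4170247  -0.24304931  0.1745619 ]
grasp [ 0.43800614 -0.29237197  0.15204402] tcp [ 0.44738739 -0.29088438  0.13558865] pre [ 0.3980124  -0.29871382  0.22219587]
angular [[0.007, -0.008, -1.379], [-0.42, 0.371, -1.415], [-0.42, 0.371, -1.415], [-0.42, 0.371, -1.415]]
translation [[-140.0, 159.0, -5.0], [-275.0, 387.0, 134.0], [-236.0, 392.0, 203.0], [-183.0, 398.0, 299.0]]
```

View pics/w3.png

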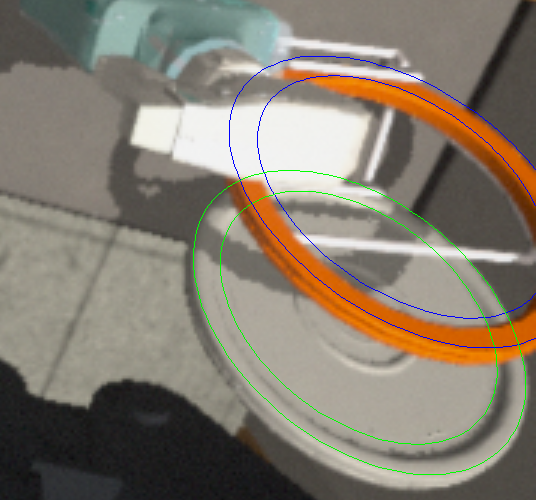

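Call:
carry_out(angular=[[0,0,-0.16],[0,0,-0.32],[0,0,-0.48],[0,0,-0.64],[0,0,-0.8],[0,0,-0.96],[0,0,-1.12],[0,0,-1.28],[0,0,-1.4],[0,0,-1.42]], translation=[[-30,35,0],[-60,70,0],[-95,105,0],[-125,140,0],[-155,180,0],[-185,225,0],[-215,270,0],[-240,310,0],[-260,350,10],[-275,387,30]], grip=[0.5,0.5,0.5,0.5,0.5,0.5,0.5,0.5,0.5,0.5])

```text
t: 6.65
position: [0.3496, -0.3083, 0.4]
ee_rot: [0.001, 0.66, 0.751, -0.0]
force: [-0.2, -0.0, -0.1]
opening: 0.0424
```

Run:
```python
from h import *
r=np.load('ring.npz');C,n,up,l=[r[k] for k in('C','n','up','l')];Rg=Rof(0,lu=(n,up))
st,p,R=cur();print(p,st['opening'],st['t'])
m=C+.051*up-.052*l
plan([(m+.15*up,Rg)]); grab('wrist','wrist4')
```

```text
[ 0.34959047 -0.30833044  0.39997923] 0.04238910684881874 6.65
angular [[-0.523, 0.009, -0.028]]
translation [[3.0, 24.0, 134.0]]
```

View pics/wrist4.png

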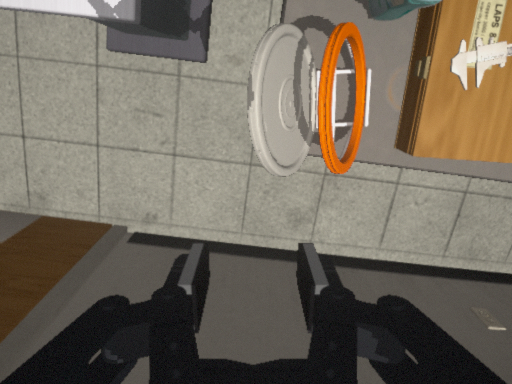

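```bash
cat > fit3.py <<'E'
from ringfit import *
w=load('wrist4')
h=cv2.cvtColor(w['pixels'],cv2.COLOR_RGB2HSV)
m=((h[...,0]>4)&(h[...,0]<14)&(h[...,1]>185)&(h[...,2]>100)).astype(np.uint8);m[:,:310]=0;m[:,375:]=0;m[190:]=0
p=np.argwhere(m)[:,::-1].astype(np.int32);hh=cv2.convexHull(p.reshape(-1,1,2))[:,0].astype(float);print(p.min(0),p.max(0))
def fit(o,wt):
    def res(p):
        u,up,l,n=axes(p[3],p[4]);r=[]
        P=[p[:3]+d*n+.096*(np.cos(a)*up+np.sin(a)*l) for d in(-.0065,.0065) for a in th]
        for c,h in o:
            q=cv2.convexHull(np.array([proj(c,x) for x in P],np.float32))
            r+=[(cv2.pointPolygonTest(q,(float(a),float(b)),True)-.5) for a,b in h]
        return np.array(r+[(p[4]-np.pi/6)*wt])
    f=least_squares(res,[.464,-.234,.093,.16,.51],diff_step=1e-4);print(f.x.round(4),np.abs(f.fun).mean().round(2),np.abs(f.fun).max().round(2));return f
for o in([(w,hh)],obs+[(w,hh)],[obs[1],(w,hh)]):
    for wt in(20,2000): f=fit(o,wt)
f=fit(obs+[(w,hh)],60)
u,up,l,n=axes(f.x[3],f.x[4]);C=f.x[:3];np.savez('ring.npz',C=C,n=n,up=up,l=l)
print('top',C+.096*up)
E
python3 fit3.py
```

```text
s [246 101] [284 163] 590
t [300 210] [373 243] 517
ring [ 0.4644247  -0.23553305  0.09141897  0.15726168  0.52350527] 0.5224512497978725 1.8363507289510475
n [0.85538469 0.13563926 0.49991902] up [-0.49374995 -0.07829445  0.86607215] l [-0.15661427  0.98765985  0.        ] top of ring [ 0.4170247  -0.24304931  0.1745619 ]
[318  22] [365 173]
[ 0.4647 -0.2342  0.0905  0.1704  0.5119] 0.26 0.87
[ 0.4655 -0.2341  0.0881  0.1707  0.5234] 0.48 1.32
[ 0.4642 -0.2344  0.0924  0.1698  0.5074] 0.37 1.45
[ 0.4648 -0.2344  0.0906  0.1693  0.5233] 0.58 2.05
[ 0.4645 -0.2343  0.0908  0.1691  0.5093] 0.32 0.88
[ 0.4653 -0.2343  0.0885  0.1692  0.5233] 0.53 1.33
[ 0.4642 -0.2344  0.0924  0.1698  0.508 ] 0.37 1.47
top [ 0.41815956 -0.24228318  0.17624781]
```

Run:
```python
from h import *
r=np.load('ring.npz');C,n,up,l=[r[k] for k in('C','n','up','l')];Rg=Rof(0,lu=(n,up))
m=C+.051*up-.052*l; plan([(m+.15*up,Rg),(m+.06*up,Rg),(m,Rg)])
```

```text
angular [[-0.513, 0.01, -0.042], [-0.513, 0.01, -0.042], [-0.513, 0.01, -0.042]]
translation [[5.0, 30.0, 127.0], [7.0, 74.0, 206.0], [8.0, 104.0, 258.0]]
```

Call:
carry_out(angular=[[-0.13,0,-0.01],[-0.26,0,-0.02],[-0.39,0.01,-0.03],[-0.513,0.01,-0.042],[-0.513,0.01,-0.042],[-0.513,0.01,-0.042],[-0.513,0.01,-0.042],[-0.513,0.01,-0.042],[-0.513,0.01,-0.042],[-0.513,0.01,-0.042]], translation=[[1,8,35],[2,15,70],[4,22,100],[5,30,127],[5,30,127],[6,52,166],[7,74,206],[7,74,206],[7,74,206],[7,74,206]], grip=[0.5,0.5,0.5,0.5,0.5,0.5,0.5,0.5,0.5,0.5])

```text
t: 7.95
position: [0.4238, -0.2912, 0.197]
ee_rot: [0.166, 0.623, 0.74, 0.193]
force: [0.3, 0.4, -0.4]
opening: 0.0426
```

Run:
```python
from h import *
r=np.load('ring.npz');C,n,up,l=[r[k] for k in('C','n','up','l')];Rg=Rof(0,lu=(n,up))
m=C+.051*up-.052*l; st,p,R=cur();print(p,st['force']);plan([(m,Rg)])
w=grab('wrist','wrist5')
im=cv2.imread('pics/wrist5.png')
for Rr in(.08,.096):
  for dd in(-.0065,.0065):
    q=np.array([proj(w,C+dd*n+Rr*(np.cos(a)*up+np.sin(a)*l)) for a in np.linspace(0,6.283,100)]);cv2.polylines(im,[q.astype(int)],True,(255,0,0),1)
cv2.imwrite('pics/w5.png',im)
```

```text
[ 0.42381142 -0.29118688  0.19703456] [ 0.31267504  0.36847216 -0.425138  ]
angular [[0.007, 0.004, 0.003]]
translation [[-3.0, -8.0, 64.0]]
```

View pics/w5.png

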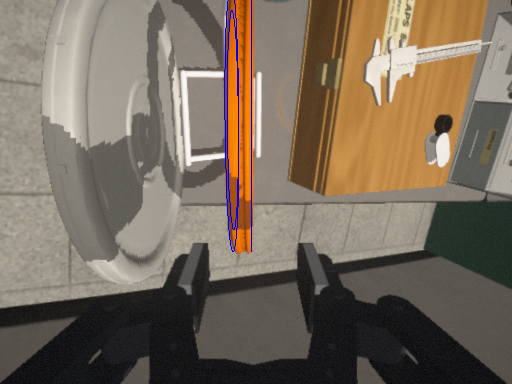

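Call:
carry_out(angular=[[0,0,0],[0,0,0],[0,0,0],[0,0,0],[0,0,0],[0,0,0],[0,0,0],[0,0,0],[0,0,0],[0,0,0]], translation=[[-3,-8,0],[-3,-8,20],[-3,-8,40],[-3,-8,62],[-3,-8,62],[-3,-8,62],[-3,-8,62],[-3,-8,62],[-3,-8,62],[-3,-8,62]], grip=[0.5,0.5,0.5,0.5,0.5,0.7,0.9,1,1,1])

```text
t: 9.25
position: [0.4478, -0.2891, 0.1382]
ee_rot: [0.165, 0.623, 0.739, 0.195]
force: [4.9, 1.8, 2.3]
opening: 0.0125
```

Run:
```python
from h import *
r=np.load('ring.npz');C,n,up,l=[r[k] for k in('C','n','up','l')];Rg=Rof(0,lu=(n,up))
st,p,R=cur();print(p,st['force'],st['opening'],p-(C+.051*up-.052*l))
w=grab('wrist','wrist6')
```

```text
[ 0.44776782 -0.28910155  0.13819155] [4.94038489 1.75522368 2.27413566] 0.012474632063508571 [-0.00074994  0.00073644  0.00126193]
```

View pics/wrist6.png

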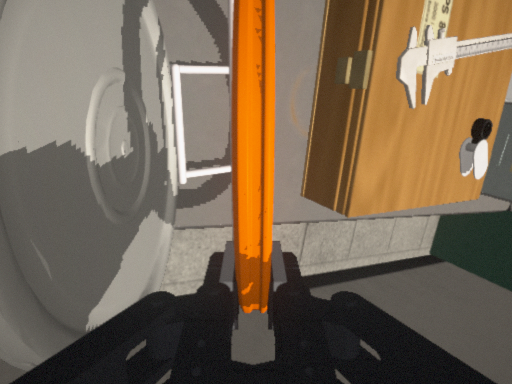

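Call:
carry_out(angular=[[0,0,0],[0,0,0],[0,0,0],[0,0,0],[0,0,0],[0,0,0],[0,0,0],[0,0,0],[0,0,0],[0,0,0]], translation=[[0,0,-10],[0,0,-25],[0,0,-45],[0,0,-65],[0,0,-85],[0,0,-105],[0,0,-125],[0,0,-140],[0,0,-140],[0,0,-140]], grip=[1,1,1,1,1,1,1,1,1,1])

```text
t: 10.55
position: [0.3784, -0.3, 0.2575]
ee_rot: [0.163, 0.623, 0.74, 0.194]
force: [-0.0, 0.1, -1.2]
opening: 0.0121
```

Run:
```python
from h import *
st,p,R=cur();print(p,st['force'],st['opening'])
w=grab('wrist','wrist7');w=grab('side','side7')
U=Rof(17)
plan([(p+[.04,0,.13],R),([.40,-.20,.42],U),([.40,.0,.42],U),([.45,.06,.42],U)])
```

```text
[ 0.37844819 -0.29998331  0.25746096] [-0.00342188  0.07993225 -1.22868751] 0.01214386238347146
angular [[-0.0, -0.001, -0.0], [0.512, 0.032, -0.123], [0.512, 0.032, -0.123], [0.512, 0.032, -0.123]]
translation [[-7.0, 98.0, -94.0], [95.0, 113.0, -123.0], [292.0, 143.0, -106.0], [342.0, 194.0, -77.0]]
```

View pics/wrist7.png

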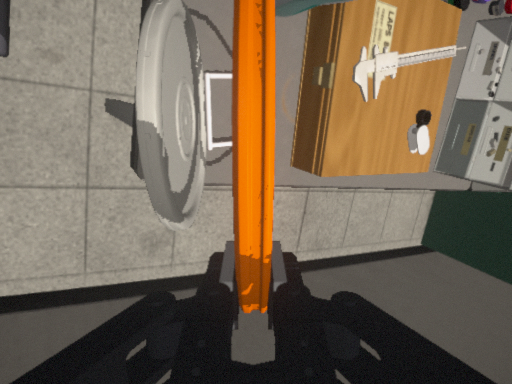

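View pics/side7.png

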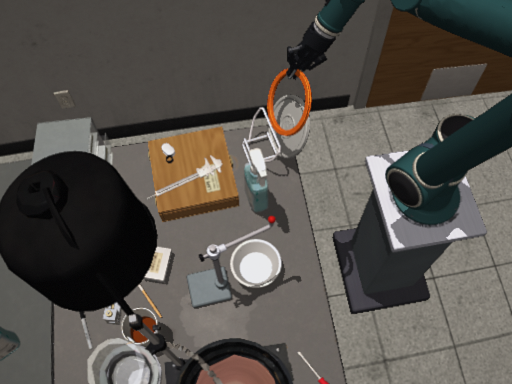

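Call:
carry_out(angular=[[0,0,0],[0,0,0],[0.13,0.01,-0.03],[0.26,0.02,-0.06],[0.39,0.025,-0.09],[0.512,0.032,-0.123],[0.512,0.032,-0.123],[0.512,0.032,-0.123],[0.512,0.032,-0.123],[0.512,0.032,-0.123]], translation=[[-3,40,-45],[-7,90,-94],[20,100,-105],[50,105,-115],[75,110,-120],[100,113,-123],[150,120,-118],[200,128,-114],[245,136,-110],[292,143,-106]], grip=[1,1,1,1,1,1,1,1,1,1])

```text
t: 11.9
position: [0.4006, 0.0019, 0.4198]
ee_rot: [-0.0, 0.595, 0.804, -0.0]
force: [0.2, -0.3, -1.9]
opening: 0.0124
```

Run:
```python
from h import *
st,p,R=cur();print(p,st['force'],st['opening'],R.as_matrix().round(3).tolist())
U=Rof(17)
plan([([.45,.06,.42],U),([.455,.066,.36],U),([.467,.070,.31],U)])
```

```text
[0.40058263 0.00192371 0.41976682] [ 0.1796624  -0.26283011 -1.91184621] 0.012422889395227196 [[-0.292, 0.956, -0.0], [0.956, 0.292, -0.0], [-0.0, -0.0, -1.0]]
angular [[-0.0, 0.0, 0.0], [-0.0, 0.0, 0.0], [-0.0, 0.0, 0.0]]
translation [[41.0, 64.0, -0.0], [45.0, 71.0, 60.0], [46.0, 83.0, 110.0]]
```

Call:
carry_out(angular=[[0,0,0],[0,0,0],[0,0,0],[0,0,0],[0,0,0],[0,0,0],[0,0,0],[0,0,0],[0,0,0],[0,0,0]], translation=[[20,32,0],[41,60,0],[46,66,30],[46,66,65],[46,66,65],[46,66,65],[46,66,65],[46,66,65],[46,66,65],[46,66,65]], grip=[1,1,1,1,1,1,1,1,1,1])

```text
t: 13.15
position: [0.4505, 0.0631, 0.3558]
ee_rot: [0.001, 0.595, 0.804, -0.0]
force: [-0.8, -0.3, -1.4]
opening: 0.0122
```

```bash
python3 - <<'E'
from h import *
st,p,R=cur();print(p,st['force'],st['opening'])
Rm=R.as_matrix();C=p-.051*np.array([0,0,1])+.052*Rm[:,0];n=Rm[:,1];l=Rm[:,0];up=np.array([0,0,1.]);print('C pred',C)
for nm in('side','top','wrist'):
    c=grab(nm,nm+'8');im=cv2.imread(f'pics/{nm}8.png');im=cv2.resize(im,None,fx=3,fy=3)
    for Rr in(.08,.096):
      for dd in(-.0065,.0065):
        q=np.array([proj(c,C+dd*n+Rr*(np.cos(a)*up+np.sin(a)*l)) for a in np.linspace(0,6.283,100)]);cv2.polylines(im,[(3*q+1).astype(int)],True,(255,0,0),1)
    q=proj(c,C)*3;x,y=np.clip(q.astype(int),200,None);im=im[y-200:y+250,x-200:x+200]
    cv2.imwrite(f'pics/o_{nm}.png',im)
E
python3 -c "
import cv2,numpy as np
a=[cv2.resize(cv2.imread(f'pics/o_{n}.png'),(400,450)) for n in('side','top')];cv2.imwrite('pics/o8.png',np.hstack(a))"
```

```text
[0.45047484 0.06308998 0.3558122 ] [-0.8159208  -0.31829454 -1.35461792] 0.012169873897299524
C pred [0.435294   0.11282464 0.30474164]
```

View pics/o8.png

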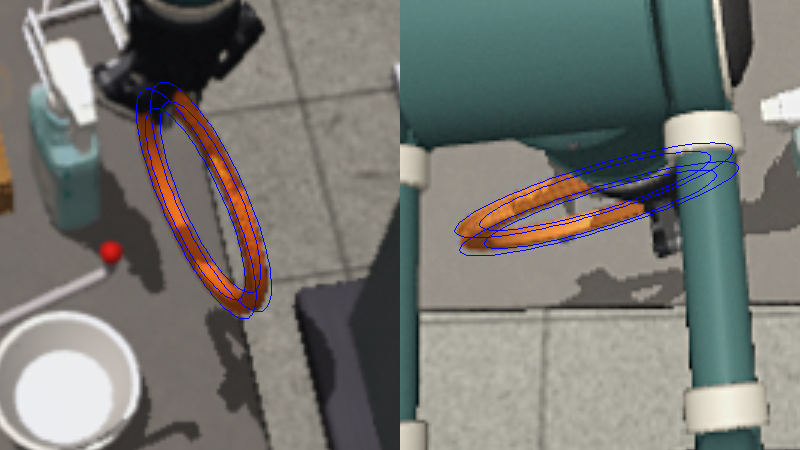

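View pics/wrist8.png

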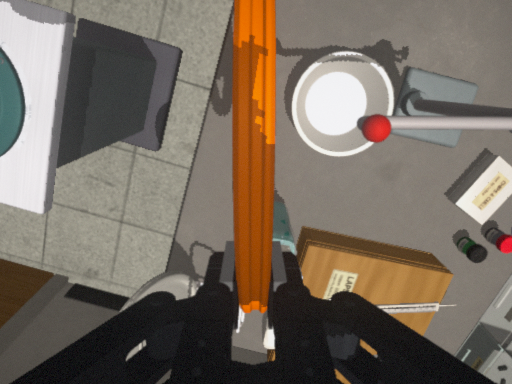

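Run:
```python
from h import *
U=Rof(17.08);d=np.array([np.cos(np.radians(-162.92)),np.sin(np.radians(-162.92))]);m=np.array([.6525,.1815]);l=np.array([np.cos(np.radians(107.08)),np.sin(np.radians(107.08))])
def T(al,cz): return ([*(m+al*d-.052*l),cz+.051],U)
plan([T(.215,.245),T(.106,.245),T(.106,.186)])
```

```text
angular [[0.0, 0.001, -0.002], [0.0, 0.001, -0.002], [0.0, 0.001, -0.002]]
translation [[2.0, 13.0, 60.0], [2.0, 122.0, 60.0], [2.0, 122.0, 119.0]]
```

Call:
carry_out(angular=[[0,0,0],[0,0,0],[0,0,0],[0,0,0],[0,0,0],[0,0,0],[0,0,0],[0,0,0],[0,0,0],[0,0,0]], translation=[[1,4,25],[2,8,50],[2,13,60],[2,30,60],[2,50,60],[2,75,60],[2,100,60],[2,122,60],[2,122,60],[2,122,60]], grip=[1,1,1,1,1,1,1,1,1,1])

```text
t: 14.55
position: [0.5669, 0.1007, 0.296]
ee_rot: [0.001, 0.595, 0.804, -0.0]
force: [-0.2, -0.3, -2.2]
opening: 0.012
```

Run:
```python
from h import *
U=Rof(17.08);d=np.array([np.cos(np.radians(-162.92)),np.sin(np.radians(-162.92))]);m=np.array([.6525,.1815]);l=np.array([np.cos(np.radians(107.08)),np.sin(np.radians(107.08))])
def T(al,cz): return ([*(m+al*d-.052*l),cz+.051],U)
st,p,R=cur();print(p,st['force'],st['opening']);plan([T(.106,.185)])
grab('side','side9');grab('wrist','wrist9');crop('side9',170,170,320,320,3.8,'s9')
```

```text
[0.56691632 0.10072603 0.29604832] [-0.20869226 -0.26814431 -2.15878433] 0.012017390642726212
angular [[0.0, 0.001, -0.002]]
translation [[0.0, -0.0, 60.0]]
```

View pics/s9.png

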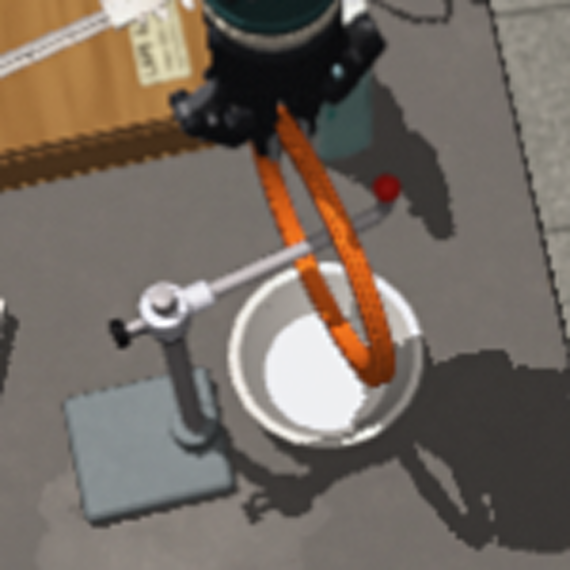

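View pics/wrist9.png

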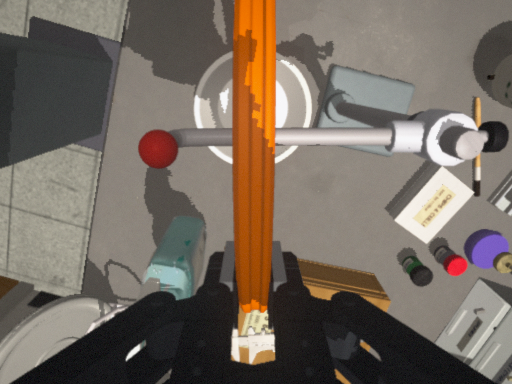

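Call:
carry_out(angular=[[0,0,0],[0,0,0],[0,0,0],[0,0,0],[0,0,0],[0,0,0],[0,0,0],[0,0,0],[0,0,0],[0,0,0]], translation=[[0,0,15],[0,0,30],[0,0,45],[0,0,55],[0,0,59],[0,0,60],[0,0,60],[0,0,60],[0,0,60],[0,0,60]], grip=[1,1,1,1,1,1,1,1,1,1])

```text
t: 15.9
position: [0.5667, 0.1006, 0.2358]
ee_rot: [0.001, 0.595, 0.804, -0.0]
force: [-0.4, 0.1, -2.1]
opening: 0.0124
```

Run:
```python
from h import *
st,p,R=cur();print(p,st['force'],st['ft_torque'])
grab('side','side10');grab('wrist','wrist10');crop('side10',170,170,320,320,3.8,'s10')
```

```text
[0.56668212 0.10059572 0.23576858] [-0.43183353  0.06193231 -2.05734352] [-0.0390582  -0.07477666 -0.02829075]
```

View pics/s10.png

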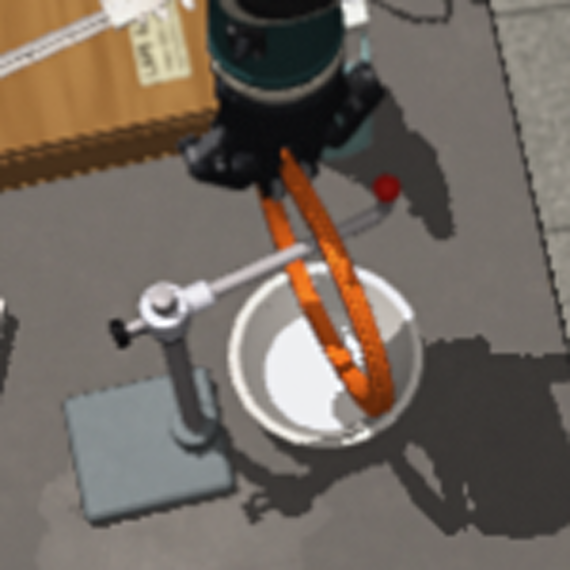

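Call:
carry_out(angular=[[0,0,0],[0,0,0],[0,0,0],[0,0,0],[0,0,0],[0,0,0],[0,0,0],[0,0,0],[0,0,0],[0,0,0]], translation=[[0,0,1],[0,0,2],[0,0,3],[0,0,4],[0,0,4],[0,0,4],[0,0,4],[0,0,4],[0,0,4],[0,0,4]], grip=[1,1,1,1,1,1,1,1,1,1])

```text
t: 17.25
position: [0.5666, 0.1006, 0.2316]
ee_rot: [0.001, 0.595, 0.804, -0.0]
force: [-0.4, -0.7, -1.3]
opening: 0.0124
```

Call:
carry_out(angular=[[0,0,0],[0,0,0],[0,0,0],[0,0,0],[0,0,0],[0,0,0],[0,0,0],[0,0,0],[0,0,0],[0,0,0]], translation=[[0,0,1],[0,0,1],[0,0,2],[0,0,2],[0,0,2],[0,0,2],[0,0,2],[0,0,2],[0,0,2],[0,0,2]], grip=[1,1,1,1,1,1,1,1,1,1])

```text
t: 18.5
position: [0.5666, 0.1006, 0.2296]
ee_rot: [0.001, 0.595, 0.804, -0.0]
force: [0.4, -0.1, -1.4]
opening: 0.0119
```

Call:
carry_out(angular=[[0,0,0],[0,0,0],[0,0,0],[0,0,0],[0,0,0],[0,0,0],[0,0,0],[0,0,0],[0,0,0],[0,0,0]], translation=[[0,0,1],[0,0,1],[0,0,2],[0,0,2],[0,0,2],[0,0,2],[0,0,2],[0,0,2],[0,0,2],[0,0,2]], grip=[1,1,1,1,1,1,1,1,1,1])

```text
t: 19.75
position: [0.5667, 0.1006, 0.2278]
ee_rot: [0.001, 0.595, 0.804, -0.0]
force: [-0.7, 0.0, 3.2]
opening: 0.012
```

Run:
```python
from h import *
st,p,R=cur();print(p,st['force'],st['ft_torque'])
grab('side','side11');crop('side11',200,180,300,300,5,'s11')
```

```text
[0.56665927 0.10061177 0.22779017] [-0.73495329  0.03983875  3.15027157] [0.13853271 0.31125004 0.07690495]
```

View pics/s11.png

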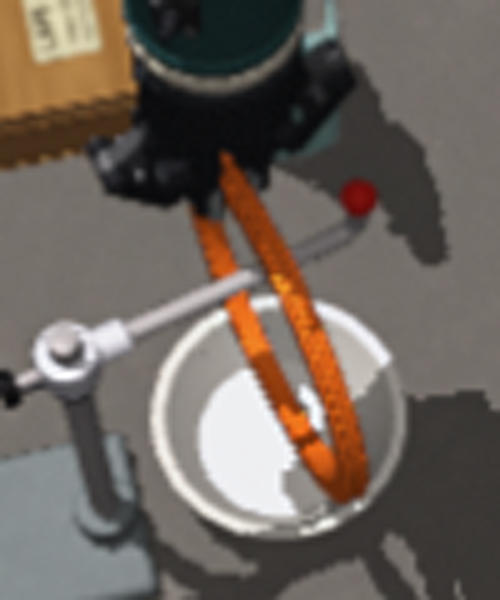

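Call:
carry_out(angular=[[0,0,0],[0,0,0],[0,0,0],[0,0,0],[0,0,0],[0,0,0],[0,0,0],[0,0,0],[0,0,0],[0,0,0]], translation=[[0,0,-1],[0,0,-1],[0,0,-1],[0,0,-1],[0,0,-1],[0,0,-1],[0,0,-1],[0,0,-1],[0,0,-1],[0,0,-1]], grip=[1,1,0.8,0.75,0.7,0.6,0.5,0.5,0.5,0.5])

```text
t: 21.05
position: [0.5666, 0.1006, 0.2286]
ee_rot: [0.001, 0.595, 0.804, -0.0]
force: [-0.1, -0.1, 1.0]
opening: 0.043
```

Run:
```python
from h import *
st,p,R=cur();print(p,st['force'],st['opening'])
grab('wrist','wrist12');grab('side','side12');crop('side12',200,180,300,300,5,'s12')
```

```text
[0.56660456 0.10056485 0.22858677] [-0.07203083 -0.08844733  0.95687295] 0.04298980735002534
```

View pics/s12.png

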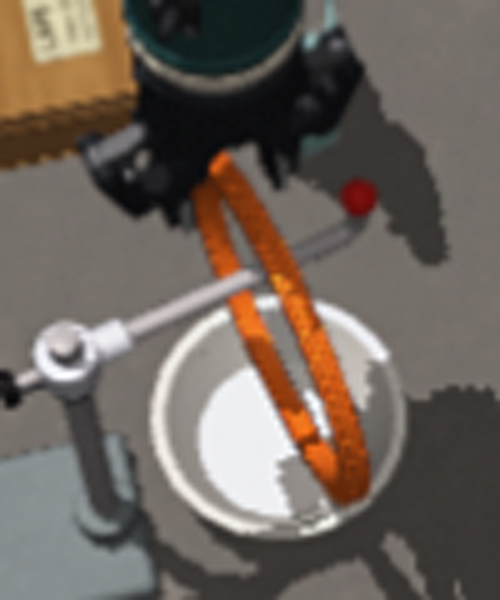

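View pics/wrist12.png

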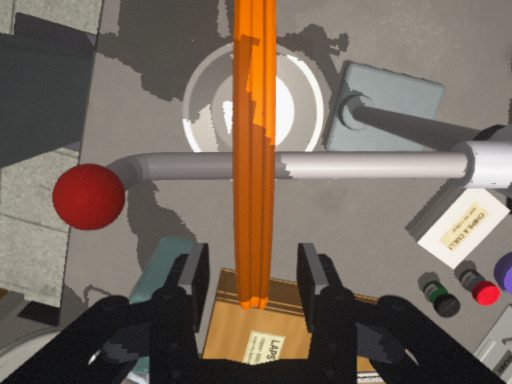

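The ring hangs on the wire between the open fingers, centred in the gap. I'll retreat straight up.

Call:
carry_out(angular=[[0,0,0],[0,0,0],[0,0,0],[0,0,0],[0,0,0],[0,0,0],[0,0,0],[0,0,0],[0,0,0],[0,0,0]], translation=[[0,0,-10],[0,0,-25],[0,0,-45],[0,0,-70],[0,0,-100],[0,0,-130],[0,0,-160],[0,0,-180],[0,0,-180],[0,0,-180]], grip=[0.5,0.5,0.5,0.5,0.5,0.5,0.5,0.5,0.5,0.5])

```text
t: 22.4
position: [0.5661, 0.1007, 0.4075]
ee_rot: [-0.0, 0.595, 0.804, -0.001]
force: [0.4, -0.1, -0.4]
opening: 0.043
```

Call:
carry_out(angular=[[0,0,0],[0,0,0],[0,0,0],[0,0,0],[0,0,0],[0,0,0],[0,0,0],[0,0,0],[0,0,0],[0,0,0]], translation=[[0,-20,0],[0,-40,0],[0,-60,0],[0,-80,0],[0,-80,0],[0,-80,0],[0,-80,0],[0,-80,0],[0,-80,0],[0,-80,0]], grip=[0.5,0.5,0.5,0.5,0.5,0.5,0.5,0.5,0.5,0.5])

```text
t: 23.65
position: [0.4901, 0.0775, 0.4085]
ee_rot: [0.001, 0.595, 0.804, -0.0]
force: [-0.2, -0.1, -1.1]
opening: 0.0429
```

Run:
```python
from h import *
st,p,R=cur();print(p,st['force'],st['t'])
grab('wrist','wrist13');grab('side','side13');crop('side13',180,160,320,300,4,'s13')
```

```text
[0.49010303 0.07746505 0.40852856] [-0.19467911 -0.05164209 -1.09799944] 23.65
```

View pics/s13.png

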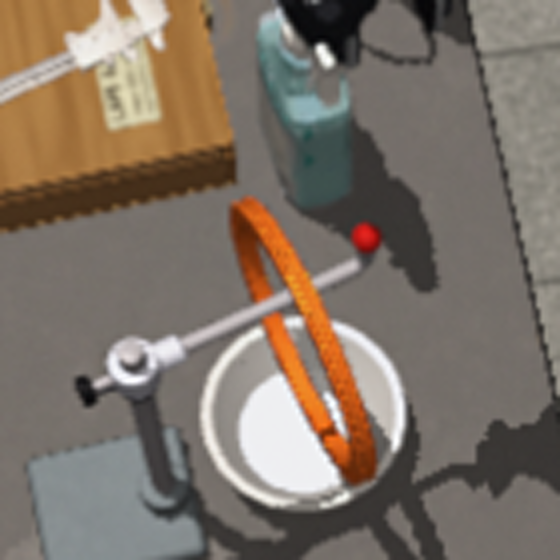

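View pics/wrist13.png

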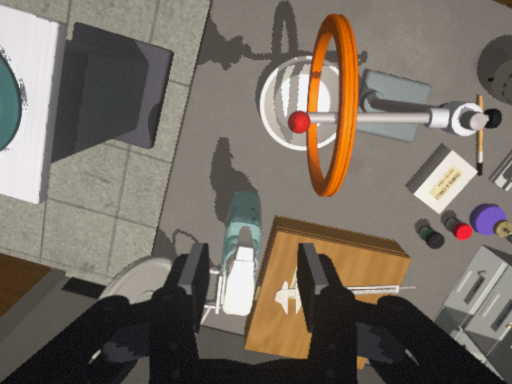

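Run:
```python
from h import *
from scipy.optimize import least_squares
grab('wrist','wrist14');grab('side','side14')
th=np.linspace(0,2*np.pi,120)
for k in('13','14'):
    obs=[]
    for nm,box in(('wrist',(300,0,365,205)),('side',(230,205,280,285))):
        c=load(nm+k);h=cv2.cvtColor(c['pixels'],cv2.COLOR_RGB2HSV);m=((h[...,0]>4)&(h[...,0]<14)&(h[...,1]>185)&(h[...,2]>90))
        z=np.zeros_like(m);z[box[1]:box[3],box[0]:box[2]]=1;m&=z
        p=np.argwhere(m)[:,::-1].astype(np.int32);obs.append((c,cv2.convexHull(p.reshape(-1,1,2))[:,0]))
    def res(p):
        n=np.array([np.cos(p[3])*np.cos(p[4]),np.sin(p[3])*np.cos(p[4]),np.sin(p[4])]);l=np.array([-np.sin(p[3]),np.cos(p[3]),0]);up=np.cross(n,l);r=[]
        P=[p[:3]+d*n+.096*(np.cos(a)*up+np.sin(a)*l) for d in(-.0065,.0065) for a in th]
        for c,h in obs:
            q=cv2.convexHull(np.array([proj(c,x) for x in P],np.float32));r+=[cv2.pointPolygonTest(q,(float(a),float(b)),True)-.5 for a,b in h]
        return np.array(r)
    f=least_squares(res,[.551,.15,.18,.3,0],diff_step=1e-4);C=f.x[:3]
    d=C[:2]-[.6525,.1815];a=np.radians(-162.92);dx=np.array([np.cos(a),np.sin(a)])
    print(f.x.round(4),np.abs(f.fun).mean(),'along',d@dx,'perp',dx[0]*d[1]-dx[1]*d[0],'bowl dist',np.linalg.norm(C[:2]-[.551,.1505]))
print(atz(load('side14'),256,263.6,.043))
```

```text
[0.5519 0.1515 0.1758 0.289  0.0113] 0.5234342492314361 along 0.10495193699992665 perp -0.0008566085374170918 bowl dist 0.0013578414352517958
[0.5522 0.1517 0.1747 0.2901 0.0111] 0.6063723665237842 along 0.10464489079043121 perp -0.0009628721304536549 bowl dist 0.0016780430654399355
[0.55079944 0.15190668 0.043     ]
```

```bash
python3 -c "
from cell import job,status
print(status.get_state()['qd']);print(job.close_job())"
```

```text
[ 0.000524   -0.00093597  0.00092787  0.00039768 -0.00051893 -0.00175282]
the job is handed in; nothing more can be done
None
```

The ring is hanging by its rim on the level wire of the J-hook, above the middle of the bowl. The job is handed in at about 24 s on the robot's clock, and no verdict was reported.

**Steps done**
1. I swung the hook arm out by its knob. By camera, its line then passed within about 2 mm of the bowl's middle.
2. I lifted the ring out of the rack by its rim, gripping to the side of the top. By the arm's position, its centre reached about 0.21 m above the table and went higher after that.
3. I lowered the ring over the ball onto the wire, let go, and backed the gripper up and away.

**Last checks**
- **Position:** a camera fit put the ring's centre about 1.5 mm from the bowl's middle seen from above, about 1 mm off the wire's line and 105 mm from the mast.
- **At rest:** two pictures gave the same pose to within about 1 mm, and the arm was standing still.
- **Height:** this one disagreed slightly. The fit put the ring's centre about 85 mm below the top of the wire, where its size says 80 mm. Both are inside the 70 to 90 mm allowed, but the 85 mm comes from a rough fit.
- **Bowl, lid and bottle:** the bowl showed no shift in the side view. I did not measure the lid or the bottle again at the end, but nothing in the forces or pictures suggested the arm touched them.

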